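Set the gear-case collar and lock it with the setting pin

ROBOT

A 6-joint arm with a two-finger parallel gripper is mounted at the origin on the work surface. World frame = base frame: x ahead of the robot, y to its left, z up, the work surface at z = 0. Lengths are in m, angles in degrees, forces in N, time in s.
With the tool pointing down it reaches from about 0.325 to 0.85 m from the base axis. Payload 4.4 kg.
Tool frame: the origin (TCP) lies midway between the tips of the shut fingers; the grasp point (between the pads) lies 19 mm behind it; z points along the fingers, y is the line along which they close (so a half turn about z gives the same grasp; the last joint's range is limited). The gripper opens to 94 mm and grips with 3 to 60 N. Pads are 16 mm wide; open, the fingers measure 119 mm over their backs; the gripper's body (75 mm by 177 mm) begins 78 mm behind the grasp point.
Start: joints at [60.132, 11.837, 88.321, -0, 79.842, -8.623], TCP at [0.208, 0.536, 0.205] pointing down, gripper open.
Joint ranges: [-156.59, 156.59], [-49.26, 127.26], [12.9, 141.05], [-63.56, 243.56], [4.71, 150.69], [-161.64, 161.64]. Speed limits (degrees/s): [159.86, 159.86, 180, 180, 180, 180].

INTERFACE

Orientations are given as a 3x3 rotation matrix whose columns are the frame's x, y, z axes.
In Python, from station import telemetry, get_image, hand_in gives the robot as it stands.
- The arm moves only by the tool servo_tool, never from a script. Its argument "moves" is a list of rows, each an object with "linear": the shift along the tool's x, y, z scaled (see below), a list of three; "twist": the turn about the tool's z scaled (see below); "jaw": the gripper command: -1 is shut, 1 is fully open, values between are in proportion. In form: [{"linear": [x, y, z], "twist": twist, "jaw": jaw}, ...]. A call has 1 to 8 rows; each row shifts and turns the commanded pose from where the row before left it, along the tool's axes as they then stand; what a row does not reach is not made up. The controller multiplies each number of a shift by 0.1 m and each number of a turn by 0.5 rad. A row lasts 1/10 s, in which the tool goes at most 50 mm and 8.59 degrees, less where a joint would pass 70% of its speed; a pose out of reach is approached as far as the arm can. A call with a number of a shift or a turn outside -1 to 1 is refused whole. A call with a gripper value outside its range is refused whole. The fingers move at their own pace and stop on an object; the grip force is fixed at half the most. Time passes only in rows, so rows that do not move let the fingers close. It gives the time, the measured TCP pose, the force, the opening and the grip force at its end, in the units of the state.
- telemetry.sense(): the state, without advancing time (a new reading comes with each control period).
- get_image(name): name is "side" or "top" or "wrist"; returns a dict with "image" (420x560x3 uint8, red, green, blue), "range_z" (420x560 float32, m along the optical axis (not along the pixel's ray), 0 where there is no reading), "mtx" (3x3 intrinsics, pixels), "cam_to_world" (4x4, takes a point from camera to world coordinates). Camera axes: x right, y down, z forward; pixel columns grow to the right and rows downward; lengths in m; the calibration is good to about 2 mm. A picture is of the moment at which its call begins.
- hand_in(): hands the job in; it is judged then, once.
The state is a dict: "time_s": time; "joint_positions": joint angles; "qvel": joint speeds; "tau": joint torques, N m; "position": TCP position; "tool_rot": TCP orientation; "ft_force": force on the tool from outside, world axes, zero at the start; "torque": the same for the moment, N m; "finger_gap": finger opening in m; "grasp_force": force on a finger pad.
Only numpy, scipy, OpenCV 4.12 (cv2) and the standard library are available. Lean on these libraries where they do the work, as an engineer would, in place of code of your own. Each camera call takes 0.05 s, during which the arm holds its last target. There are 200 camera calls.

TASK

First turn the steel collar on the service fixture by pushing on its ears until its notch faces the slot in the guide block. Then draw the setting pin out of its holder, lay it flat on the bench, take it again near its tail, and push it tip first through the slot and the notch until it has pressed the hidden catch inside fully in; let go and leave the pin there. Do not disturb the cup, the grease tin or the screwdriver.

Things in the scene. Friction and masses are not known exactly. Their poses are not given: they have to be found in the camera images.
- fixture: Fixed service fixture on a 2 mm mat. Origin on its underside (2 mm above the bench), on the collar's vertical axis; x is the direction in which the pin is pushed in, so the slot side is -x. Dark base plate 10 mm high, x -140..65, y -65..65 mm. A fixed cap inside the collar (radius 37.5 mm, z 52..56 mm, clear window to 62 mm) hides the catch.
- slot_mouth (a point): Slot's centre line at the outer face of the fixture's aluminium guide block: fixture x -130, y 0, z 38 mm. Block x -130..-75, y -27..27 mm, top z 57 mm, a dark line on top marks the slot. The slot runs straight along x, 14 mm wide, z 31..49 mm, open at both ends; flared lead-in out to x -145 mm, 30 mm across.
- collar (a joint): Angle of the round steel collar, rad, counterclockwise positive from above; 0: notch faces the slot squarely. Starts at 0.5 to 1.7; stops at -1.0 and 2.6; friction 0.14 N m, stays where left. Wall radius 40..52, z 12..52 mm over the fixture's underside. Five ears reach to radius 68 mm, 12 mm wide, z 16..38 mm, at 36, 108, 180, 252, 324 degrees counterclockwise from the notch.
- notch (a point): Middle of the collar's one notch: radius 46 mm, z 38 mm above the fixture's underside; turns with the collar. The notch is about 16 mm wide, open at the top, its floor at z 26 mm.
- tab (a joint): Travel of the hidden catch inside the collar, m: 0 at the start, 0.012 fully pressed (stop). Its face stands at fixture x -30 mm, 26 mm wide, z 26..50 mm, and slides to +x; it takes about 4 N and stays where it is left. A white marker under the clear window moves with it. Reached only through the slot and the notch.
- holder: Fixed grey pin holder on the mat, 112 x 50 x 46 mm. Origin on its underside below the pocket's mouth; the pocket opens to +x and reaches 108 mm back to -x, 18 mm wide and high, roofed, its floor at z 22 mm. The pin starts lying in it, about 80 mm of its tip end sticking out along +x.
- pin: Loose steel setting pin, square bar 10 x 10 x 190 mm, 0.1 to 0.2 kg, last 8 mm of the tip 6 mm thick. Origin mid-length on its underside, x to the tip. Starts with its underside 24 mm above the bench. Home, its tip is 18 mm short of the collar's axis and 78 mm of its tail end sticks out of the guide block; it then rests on the slot's floor. Must be held within 55 mm of the tail to go in fully.
- pin_tip (a point): Centre of the pin's tip end, 5 mm above its underside.
- pin_tail (a point): Centre of the pin's tail end, 5 mm above its underside.
- cup: White plastic cup, 70 mm across, 55 mm high, origin under its centre; leave alone.
- tin: Round grey grease tin with a dark lid, 64 mm across, 60 mm high, origin under its centre; leave alone.
- driver: Screwdriver about 200 mm long, lying on the mat; leave alone.
Mind the look-alikes: they are no part of the job. Several things have the shape of the pin; the one meant has the colours described above.

How it is judged:
By the outcome, as a careful person would: the job done as asked, in the order asked, and still so for the second after the job is handed in, with the robot touching nothing.
It also fails if it takes over 72 s, if anything falls off the work surface, if the arm or the gripper's body presses on something with over 40 N, if the wrist force passes 120 N, or if a joint passes its speed limit or range.

## Working session

There is one attempt and no reset: what is moved stays moved. The work goes in short steps, Python scripts to look and compute and a tool call to move; the robot and the scene stay as the last step left them, time stands still between calls to the robot, and variables do not carry over. Pictures are saved under pics/ and viewed, at most 13 in all, crops included, and the job is handed in when it is done.

Besides the shell and the picture viewer there is one more tool, called after "Call:" as name(argument=value, ...) on one line, values as JSON. servo_tool: Moves the arm, as the interface text tells. Shifts and turns lie within -1 to 1; 1 stands for 0.1 m of shift or 0.5 rad of turn. Its arguments: {"type":"object","properties":{"moves":{"type":"array","items":{"type":"object","properties":{"linear":{"type":"array","items":{"type":"number","minimum":-1,"maximum":1}},"twist":{"type":"number","minimum":-1,"maximum":1},"jaw":{"type":"number"}}}}},"required":["moves"]}

```bash
mkdir -p pics; ls; cat > h.py <<'E'
import numpy as np, cv2
from station import telemetry, get_image, hand_in
def snap(n,f=None):
    d=get_image(n)
    np.savez(f'{n}.npz',**{k:d[k] for k in d})
    if f: cv2.imwrite(f'pics/{f}.png',d['image'][...,::-1])
    return d
def load(n): return dict(np.load(f'{n}.npz'))
def pts(d):
    h,w=d['range_z'].shape;v,u=np.mgrid[:h,:w];z=d['range_z'].astype(float);K=d['mtx']
    p=np.stack([(u-K[0,2])/K[0,0]*z,(v-K[1,2])/K[1,1]*z,z],-1)
    return p@d['cam_to_world'][:3,:3].T+d['cam_to_world'][:3,3]
def ray(d,u,v,z):
    K=d['mtx'];T=d['cam_to_world'];r=T[:3,:3]@np.array([(u-K[0,2])/K[0,0],(v-K[1,2])/K[1,1],1]);o=T[:3,3]
    return o+r*(z-o[2])/r[2]
def proj(d,p):
    T=np.linalg.inv(d['cam_to_world']);c=d['mtx']@(T[:3,:3]@np.array(p)+T[:3,3]);return c[:2]/c[2]
E
python3 - <<'E'
from h import *
for n in('top','side'):
    d=snap(n,n+'0');print(n,d['cam_to_world'].round(3).tolist(),d['mtx'].round(1).tolist())
print(telemetry.sense())
E
```

```text
pics
top [[0.028, -0.996, 0.089, 0.441], [-1.0, -0.027, 0.011, -0.042], [-0.009, -0.089, -0.996, 0.946], [0.0, 0.0, 0.0, 1.0]] [[390.3, 0.0, 281.3], [0.0, 390.3, 205.2], [0.0, 0.0, 1.0]]
side [[0.725, -0.482, 0.493, -0.077], [-0.689, -0.487, 0.537, -0.678], [-0.018, -0.728, -0.685, 0.872], [0.0, 0.0, 0.0, 1.0]] [[527.5, 0.0, 276.2], [0.0, 527.5, 210.5], [0.0, 0.0, 1.0]]
{'time_s': 0.1, 'joint_positions': array([ 6.01328183e+01,  1.18795181e+01,  8.83958046e+01, -2.69314324e-03,
        7.98431088e+01, -8.62054101e+00]), 'qvel': array([-0.08873896, -0.04463254, -0.14835123, -0.04916372,  0.01895142,
        0.03261429]), 'tau': array([-9.65394647e-04, -3.71865427e+01, -2.82291394e+01,  6.99960790e-02,
        3.12053226e-02, -3.91245214e-05]), 'position': array([0.20800162, 0.53526954, 0.20441214]), 'tool_rot': array([[-9.32032008e-01,  3.62374608e-01, -9.89234415e-04],
       [ 3.62375862e-01,  9.32030278e-01, -1.81552238e-03],
       [ 2.64097216e-04, -2.05059964e-03, -9.99997863e-01]]), 'ft_force': array([ 0.23734551, -0.0585    ,  0.70096349]), 'torque': array([ 0.02979969,  0.00466901, -0.01571353]), 'grasp_force': 0.0, 'finger_gap': 0.0941064393948475}
```

View pics/top0.png

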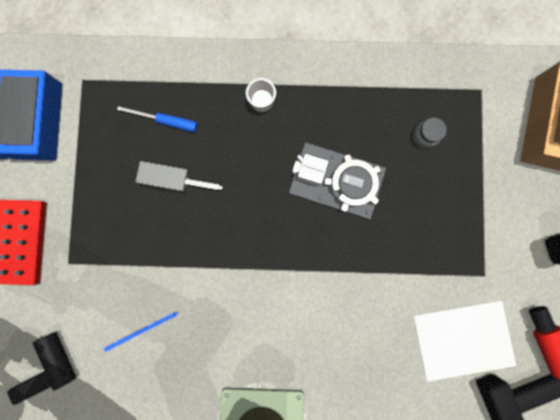

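View pics/side0.png

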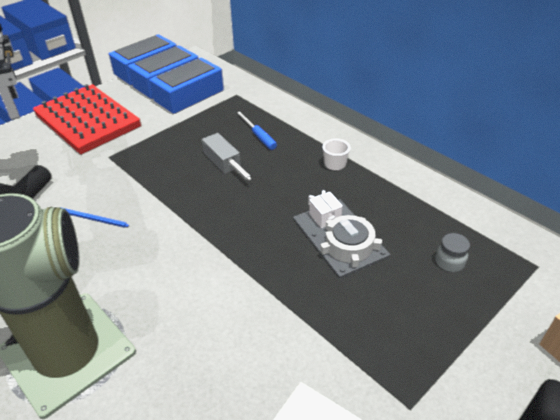

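Top view: the steel-coloured pin sticks out of the grey holder, from (187,184) to its tip at (221,187). Only the blue bar at (105,350)–(178,313) has its shape, and its colour is wrong. The screwdriver at (118,108)–(195,126) is the other long thing. The fixture has its block at (313,168) and collar at (356,182). The cup is at (261,95) and the tin at (432,131). I choose the pin in the holder and will check it in a close crop.

```bash
python3 - <<'E'
from h import *
d=load('top');P=pts(d);s=load('side')
for n,u,v,z in[('collar',356,182,.054),('block',313,168,.059),('tip',221,187,.034),('pinroot',187,184,.034),('hold',160,177,.048),('cup',261,95,.055),('tin',432,131,.06)]:
    print(n,ray(d,u,v,z).round(4),P[v,u].round(4))
# base plate outline
z=P[...,2];roi=np.zeros(z.shape,bool);roi[130:230,280:395]=1
for lo,hi in[(.008,.02),(.05,.056),(.056,.064)]:
    m=(z>lo)&(z<hi)&roi;print(lo,m.sum(), P[m].mean(0).round(4) if m.any() else '')
m=(z>.008)&roi
print(cv2.minAreaRect(P[m][:,:2].astype(np.float32)))
m=(z>.03)&(z<.06);m[:150]=0;m[205:]=0;m[:,230:]=0;m[:,:125]=0
print('holder',cv2.minAreaRect(P[m&(z>.042)][:,:2].astype(np.float32)))
a=d['image'][130:235,280:400,::-1];b=d['image'][150:205,130:230,::-1]
a=cv2.resize(a,None,fx=5,fy=5,interpolation=cv2.INTER_CUBIC)
b=cv2.resize(b,(200*1,110),interpolation=cv2.INTER_CUBIC)
c=np.zeros((525,800,3),np.uint8);c[:,:600]=a;c[:110,600:]=b
e=s['image'][130:190,195:260,::-1];e=cv2.resize(e,(195,180),interpolation=cv2.INTER_CUBIC);c[150:330,600:795]=e
cv2.imwrite('pics/crop1.png',c)
E
```

```text
collar [ 0.5795 -0.2021  0.054 ] [ 0.5778 -0.2001  0.0649]
block [ 0.6086 -0.1022  0.059 ] [ 0.6081 -0.102   0.0612]
tip [0.5621 0.1119 0.034 ] [0.5626 0.1125 0.0306]
pinroot [0.5671 0.1926 0.034 ] [0.5687 0.1955 0.0224]
hold [0.5799 0.2528 0.048 ] [0.5798 0.2526 0.0487]
cup [0.7798 0.0234 0.055 ] [0.7973 0.0267 0.009 ]
tin [ 0.7022 -0.3749  0.06  ] [ 0.7022 -0.3748  0.0601]
0.008 2011 [ 0.5845 -0.1496  0.0118]
0.05 808 [ 0.5822 -0.1918  0.0537]
0.056 1192 [ 0.5911 -0.1567  0.0586]
((0.5534660220146179, -0.16948936879634857), (0.24127280712127686, 0.23938700556755066), 86.44544982910156)
holder ((0.5832392573356628, 0.25081902742385864), (0.11290863901376724, 0.05028991028666496), 81.30400085449219)
```

View pics/crop1.png

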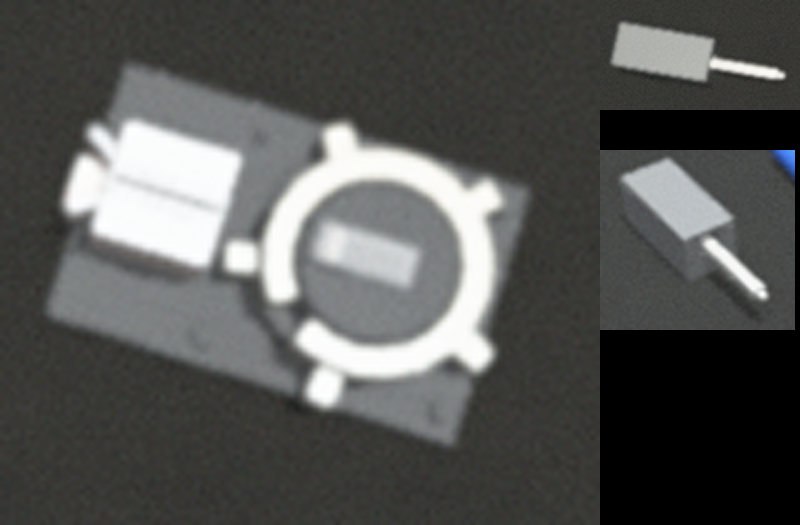

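The crop confirms it: the pin in the holder is steel with a stepped tip. The collar notch is at crop (290,315) and the slot line runs (120,183)→(210,205), so the collar sits about +0.8 rad. The ears are at (340,142), (484,195), (475,353), (325,388) and (240,257). I'm moving over the fixture for a closer look.

Call:
servo_tool(moves=[{"linear": [-0.37, -0.32, -0.06], "twist": 0, "jaw": -1}, {"linear": [-0.37, -0.32, -0.06], "twist": 0, "jaw": -1}, {"linear": [-0.37, -0.32, -0.06], "twist": 0, "jaw": -1}, {"linear": [-0.37, -0.32, -0.06], "twist": 0, "jaw": -1}, {"linear": [-0.37, -0.32, -0.06], "twist": 0, "jaw": -1}, {"linear": [-0.37, -0.32, -0.06], "twist": 0, "jaw": -1}, {"linear": [-0.37, -0.32, -0.06], "twist": 0, "jaw": -1}, {"linear": [-0.37, -0.32, -0.06], "twist": 0, "jaw": -1}])

```text
time_s: 0.9
position: [0.3917, 0.1882, 0.2534]
tool_rot: [[-0.932, 0.362, -0.0], [0.362, 0.932, 0.0], [0.0, 0.0, -1.0]]
ft_force: [0.2, 0.4, -0.3]
finger_gap: 0.0335
grasp_force: 0.0
```

Call:
servo_tool(moves=[{"linear": [-0.37, -0.32, -0.06], "twist": 0, "jaw": -1}, {"linear": [-0.37, -0.32, -0.06], "twist": 0, "jaw": -1}, {"linear": [-0.37, -0.32, -0.06], "twist": 0, "jaw": -1}, {"linear": [-0.37, -0.32, -0.06], "twist": 0, "jaw": -1}, {"linear": [-0.37, -0.32, -0.06], "twist": 0, "jaw": -1}, {"linear": [-0.37, -0.32, -0.06], "twist": 0, "jaw": -1}, {"linear": [0, 0, 0], "twist": 0.29, "jaw": -1}, {"linear": [0, 0, 0], "twist": 0.29, "jaw": -1}])

```text
time_s: 1.7
position: [0.529, -0.0711, 0.2886]
tool_rot: [[-0.784, 0.621, -0.002], [0.621, 0.784, 0.001], [0.002, -0.001, -1.0]]
ft_force: [-0.6, 1.2, 0.1]
finger_gap: 0.0001
grasp_force: 0.0
```

Call:
servo_tool(moves=[{"linear": [0, 0, 0], "twist": 0.29, "jaw": -1}, {"linear": [0, 0, 0], "twist": 0.29, "jaw": -1}, {"linear": [0, 0, 0], "twist": 0.29, "jaw": -1}, {"linear": [0, 0, 0], "twist": 0.29, "jaw": -1}, {"linear": [0, 0, 0], "twist": 0.29, "jaw": -1}, {"linear": [0, 0, 0], "twist": 0.29, "jaw": -1}, {"linear": [0, 0, 0], "twist": 0.29, "jaw": -1}, {"linear": [0, 0, 0], "twist": 0.29, "jaw": -1}])

```text
time_s: 2.5
position: [0.5284, -0.0692, 0.2888]
tool_rot: [[0.253, 0.967, -0.001], [0.967, -0.253, 0.0], [0.0, -0.001, -1.0]]
ft_force: [0.4, -0.4, -0.1]
finger_gap: 0.0003
grasp_force: 0.0
```

```bash
python3 - <<'E'
from h import *
s=telemetry.sense();print(s['time_s'],s['position'],s['tool_rot'].round(3).tolist(),s['ft_force'])
d=snap('wrist','w1');print(d['cam_to_world'].round(3).tolist(),d['mtx'][0,0])
E
```

```text
2.5 [ 0.52841062 -0.06923162  0.28878443] [[0.253, 0.967, -0.001], [0.967, -0.253, 0.0], [0.0, -0.001, -1.0]] [ 0.37473069 -0.37477199 -0.07956513]
[[0.967, -0.243, -0.072, 0.55], [-0.253, -0.929, -0.27, 0.009], [-0.001, 0.279, -0.96, 0.468], [0.0, 0.0, 0.0, 1.0]] 337.01441272413786
```

View pics/w1.png

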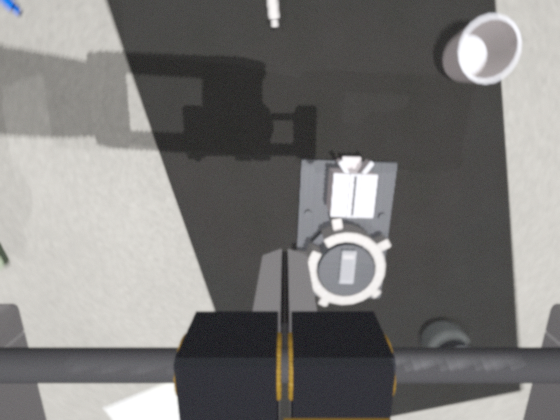

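The wrist view shows the fixture with its slot line at (355,180–215), the collar at (347,270) and the pin tip at (275,20). I'll measure the fixture from both views.

```bash
cat > fix.py <<'E'
from h import *
from scipy.optimize import least_squares
def fixture(d,c0,verbose=1):
    """white-pixel masks; ring pixels cast to plane z=.054, block to .059"""
    g=d['image'].min(2).astype(float);h,w=g.shape
    v,u=np.mgrid[:h,:w]
    def cast(z):
        K=d['mtx'];T=d['cam_to_world'];r=np.stack([(u-K[0,2])/K[0,0],(v-K[1,2])/K[1,1],np.ones_like(u)],-1)@T[:3,:3].T
        return T[:3,3]+r*((z-T[2,3])/r[...,2])[...,None]
    A=cast(.054);B=cast(.059);E=cast(.040);P=pts(d)
    W=g>170;zz=P[...,2]
    c=np.array(c0)
    for i in range(5):
        rr=np.hypot(*(A[...,:2]-c).transpose(2,0,1));m=W&(rr>.034)&(rr<.058)&(abs(zz-.054)<.006)
        q=A[m][:,:2];c=least_squares(lambda p:np.hypot(*(q-p).T)-.046,c).x
    rr=np.hypot(*(B[...,:2]-c).transpose(2,0,1))
    m=(W&(rr>.068)&(rr<.15)&(abs(zz-.059)<.004)).astype(np.uint8)
    n,l,st,ce=cv2.connectedComponentsWithStats(m);k=1+st[1:,4].argmax()
    R=cv2.minAreaRect(B[l==k][:,:2].astype(np.float32));b=np.array(R[0])
    # ears
    e=E[...,:2]-c;r=np.hypot(*e.transpose(2,0,1));a=np.degrees(np.arctan2(e[...,1],e[...,0]))
    m=W&(r>.057)&(r<.066)&(abs(zz-.040)<.007)
    n,l,st,ce=cv2.connectedComponentsWithStats(m.astype(np.uint8))
    ears=[(round(float(np.degrees(np.arctan2(*e[l==i].mean(0)[::-1]))),1),int(st[i,4])) for i in range(1,n) if st[i,4]>6]
    # notch
    e=A[...,:2]-c;r=np.hypot(*e.transpose(2,0,1));a=np.degrees(np.arctan2(e[...,1],e[...,0]))
    m=(r>.043)&(r<.049);prof=[g[m&(abs((a-t+180)%360-180)<3)].mean() for t in range(-180,180,3)]
    print('c',c.round(4),'block',b.round(4),R[1:],'dir(block->c) yaw',np.degrees(np.arctan2(*(c-b)[::-1])).round(1))
    print('ears',ears,'notch',[(t,int(p)) for t,p in zip(range(-180,180,3),prof) if p<170])
    return c
E
python3 - <<'E'
from fix import *
fixture(load('top'),(.58,-.2));fixture(load('wrist'),(.58,-.2))
E
```

```text
c [ 0.5784 -0.2001] block [ 0.6075 -0.1007] ((0.05731262266635895, 0.05447230488061905), 72.90055084228516) dir(block->c) yaw -106.3
ears [(15.8, 21), (-57.1, 20), (87.0, 20), (-128.1, 20), (159.1, 20)] notch [(114, 146), (117, 112), (120, 92), (123, 93), (126, 100), (129, 137)]
c [ 0.58  -0.201] block [ 0.6103 -0.0966] ((0.06737464666366577, 0.05451563745737076), 74.29177856445312) dir(block->c) yaw -106.2
ears [(87.2, 59), (15.0, 60), (-56.7, 26), (-129.6, 43)] notch [(117, 122), (120, 90), (123, 85), (126, 91), (129, 107), (132, 151)]
```

Call:
servo_tool(moves=[{"linear": [-0.121, 0.248, 0.34], "twist": 0.297, "jaw": -1}, {"linear": [0, 0, 0], "twist": -0.297, "jaw": -1}, {"linear": [-0.121, 0.248, 0.34], "twist": 0, "jaw": -1}, {"linear": [-0.121, 0.248, 0.34], "twist": 0, "jaw": -1}, {"linear": [-0.121, 0.248, 0.34], "twist": 0, "jaw": -1}, {"linear": [-0.121, 0.248, 0.34], "twist": 0, "jaw": -1}, {"linear": [0, 0, 0], "twist": 0.297, "jaw": -1}, {"linear": [0, 0, 0], "twist": 0.297, "jaw": -1}])

```text
time_s: 3.35
position: [0.6323, -0.1586, 0.1152]
tool_rot: [[0.524, 0.852, -0.006], [0.852, -0.524, 0.003], [-0.001, -0.007, -1.0]]
ft_force: [-0.1, 0.4, 1.1]
finger_gap: 0.0003
grasp_force: 0.0
```

Call:
servo_tool(moves=[{"linear": [0, 0, 0], "twist": 0.297, "jaw": -1}, {"linear": [0, 0, 0], "twist": 0.297, "jaw": -1}, {"linear": [0, 0, 0], "twist": 0.297, "jaw": -1}, {"linear": [0, 0, 0], "twist": 0.297, "jaw": -1}, {"linear": [0, 0, 0], "twist": 0.297, "jaw": -1}, {"linear": [0, 0, 0], "twist": 0, "jaw": -1}])

```text
time_s: 3.95
position: [0.6336, -0.1585, 0.1189]
tool_rot: [[0.96, 0.28, -0.001], [0.28, -0.96, 0.0], [-0.001, -0.001, -1.0]]
ft_force: [0.1, -0.2, 0.1]
finger_gap: 0.0003
grasp_force: 0.0
```

Call:
servo_tool(moves=[{"linear": [0, 0, 0.31], "twist": 0, "jaw": -1}, {"linear": [0, 0, 0.31], "twist": 0, "jaw": -1}, {"linear": [0, 0, 0.31], "twist": 0, "jaw": -1}, {"linear": [0, 0, 0], "twist": 0, "jaw": -1}, {"linear": [0, 0.03, 0], "twist": 0, "jaw": -1}, {"linear": [0, 0.035, 0], "twist": 0, "jaw": -1}, {"linear": [0, 0, 0], "twist": 0, "jaw": -1}])

```text
time_s: 4.65
position: [0.6376, -0.1659, 0.0288]
tool_rot: [[0.961, 0.278, 0.004], [0.278, -0.961, -0.001], [0.003, 0.002, -1.0]]
ft_force: [-0.1, 0.6, -0.7]
finger_gap: 0.0003
grasp_force: 0.0
```

Call:
servo_tool(moves=[{"linear": [0.011, 0.044, 0], "twist": 0.14, "jaw": -1}, {"linear": [0.011, 0.044, 0], "twist": 0.14, "jaw": -1}, {"linear": [0.011, 0.044, 0], "twist": 0.14, "jaw": -1}, {"linear": [0.011, 0.044, 0], "twist": 0.14, "jaw": -1}, {"linear": [0.011, 0.044, 0], "twist": 0.14, "jaw": -1}, {"linear": [0.011, 0.044, 0], "twist": 0.14, "jaw": -1}, {"linear": [0.011, 0.044, 0], "twist": 0.14, "jaw": -1}, {"linear": [0.011, 0.044, 0], "twist": 0.14, "jaw": -1}])

```text
time_s: 5.45
position: [0.6473, -0.1991, 0.0286]
tool_rot: [[0.961, -0.277, 0.003], [-0.277, -0.961, 0.0], [0.003, -0.001, -1.0]]
ft_force: [0.7, 2.7, 0.5]
finger_gap: 0.0002
grasp_force: 1.2
```

```bash
python3 - <<'E'
from fix import *
c=fixture(snap('top'),(.58,-.2))
s=telemetry.sense();R=s['tool_rot'];print(s['position'],(R.T@(s['position']-[.5792,-.2005,0])).round(4))
E
```

```text
c [ 0.58 -0.2 ] block [ 0.5954 -0.0911] ((0.04640791565179825, 0.025322185829281807), 68.01438903808594) dir(block->c) yaw -98.1
ears [] notch [(-180, 135), (-177, 136), (-174, 137), (-171, 137), (-168, 137), (-165, 137), (-162, 136), (-159, 137), (-156, 136), (-153, 135), (-150, 137), (-147, 137), (-144, 135), (-141, 137), (-138, 138), (-135, 136), (-132, 136), (-129, 137), (-126, 136), (-123, 136), (-120, 137), (-117, 137), (-114, 136), (-111, 137), (-108, 136), (-105, 136), (-102, 135), (-99, 137), (-96, 134), (-93, 122), (-90, 103), (-87, 81), (-84, 65), (-81, 72), (-78, 83), (-75, 110), (-72, 130), (-69, 142), (-66, 150), (-63, 153), (-60, 155), (-57, 153), (-54, 152), (-51, 152), (-48, 151), (-45, 150), (-42, 148), (-39, 147), (-36, 144), (-33, 143), (-30, 144), (-27, 144), (-24, 144), (-21, 146), (-18, 146), (-15, 146), (-12, 145), (-9, 146), (-6, 145), (-3, 145), (0, 145), (3, 143), (6, 143), (9, 142), (12, 141), (15, 139), (18, 134), (21, 131), (24, 126), (27, 121), (30, 119), (33, 116), (36, 113), (39, 110), (42, 106), (45, 104), (48, 95), (51, 86), (54, 71), (57, 62), (60, 59), (63, 67), (66, 81), (69, 85), (72, 90), (75, 89), (78, 93), (81, 98), (84, 102), (87, 105), (90, 107), (93, 110), (96, 112), (99, 114), (102, 116), (105, 119), (108, 121), (111, 123), (114, 125), (117, 126), (120, 127), (123, 128), (126, 130), (129, 130), (132, 130), (135, 130), (138, 132), (141, 132), (144, 132), (147, 133), (150, 136), (153, 135), (156, 137), (159, 137), (162, 138), (165, 137), (168, 136), (171, 137), (174, 138), (177, 136)]
[ 0.64719783 -0.20005095  0.02862633] [ 0.0653 -0.0194 -0.0284]
```

Call:
servo_tool(moves=[{"linear": [0.011, 0.044, 0], "twist": 0.14, "jaw": -1}, {"linear": [0.011, 0.044, 0], "twist": 0.14, "jaw": -1}, {"linear": [0.011, 0.044, 0], "twist": 0.14, "jaw": -1}, {"linear": [0.011, 0.044, 0], "twist": 0.14, "jaw": -1}, {"linear": [0, 0, 0], "twist": 0, "jaw": -1}, {"linear": [0.1, -0.1, 0], "twist": 0, "jaw": -1}, {"linear": [0.2, -0.1, -0.4], "twist": 0, "jaw": -1}, {"linear": [0.3, 0, -0.3], "twist": 0, "jaw": -1}])

```text
time_s: 6.3
position: [0.7048, -0.2304, 0.0976]
tool_rot: [[0.85, -0.526, -0.001], [-0.526, -0.85, 0.001], [-0.001, 0.0, -1.0]]
ft_force: [1.0, -0.7, 1.0]
finger_gap: 0.0003
grasp_force: 0.0
```

Call:
servo_tool(moves=[{"linear": [-0.14, -0.44, -0.1], "twist": 0, "jaw": 1}, {"linear": [-0.14, -0.44, -0.1], "twist": 0, "jaw": 1}, {"linear": [-0.14, -0.44, -0.1], "twist": 0, "jaw": 1}, {"linear": [-0.14, -0.44, -0.1], "twist": 0, "jaw": 1}, {"linear": [-0.14, -0.44, 0], "twist": 0, "jaw": 1}, {"linear": [0, 0, 0], "twist": 0, "jaw": 1}])

```text
time_s: 6.9
position: [0.7634, -0.0011, 0.138]
tool_rot: [[0.853, -0.521, 0.003], [-0.521, -0.853, 0.002], [0.002, -0.003, -1.0]]
ft_force: [-0.4, -0.4, 0.1]
finger_gap: 0.0453
grasp_force: 0.0
```

```bash
python3 - <<'E'
from fix import *
c=fixture(snap('top','top2'),(.58,-.2))
E
```

```text
c [ 0.5787 -0.2002] block [ 0.6089 -0.0968] ((0.06589119136333466, 0.05353443697094917), 74.5372314453125) dir(block->c) yaw -106.3
ears [(-31.1, 18), (40.6, 19), (-103.3, 19), (113.0, 18), (-175.3, 20)] notch [(69, 120), (72, 81), (75, 77), (78, 86), (81, 102), (84, 136)]
```

View pics/top2.png

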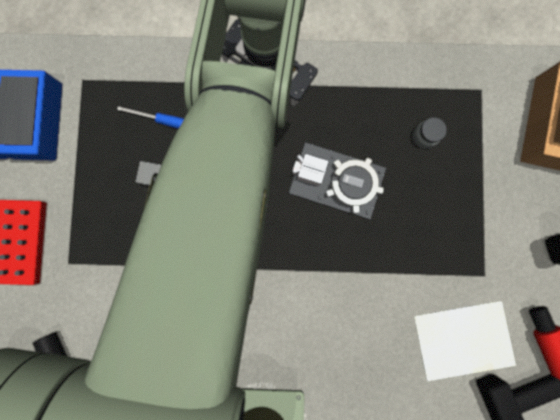

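The top view shows the fixture clear of the arm, with the notch at about 76.8° against a slot at 73.8°. I'll give the same ear another 3°.

Call:
servo_tool(moves=[{"linear": [0.027, 0.48, 0], "twist": 0, "jaw": -1}, {"linear": [0.027, 0.48, 0], "twist": 0, "jaw": -1}, {"linear": [0.027, 0.48, 0], "twist": 0, "jaw": -1}, {"linear": [0.027, 0.48, 0], "twist": 0, "jaw": -1}, {"linear": [0.027, 0.48, 0], "twist": 0, "jaw": -1}, {"linear": [0, 0, 0], "twist": 0.108, "jaw": -1}, {"linear": [0, 0, 0.2], "twist": 0, "jaw": -1}, {"linear": [0, 0, 0], "twist": 0, "jaw": -1}])

```text
time_s: 7.75
position: [0.6431, -0.2207, 0.1139]
tool_rot: [[0.817, -0.576, -0.005], [-0.576, -0.817, 0.001], [-0.005, 0.002, -1.0]]
ft_force: [-0.7, 1.0, -0.9]
finger_gap: 0.0003
grasp_force: 0.0
```

```bash
python3 - <<'E'
from h import *
s=telemetry.sense();R=s['tool_rot'];print(s['position'],s['finger_gap'],np.degrees(np.arctan2(R[1,0],R[0,0])),(R.T@(np.array([.6440,-.2215,.028])-s['position'])).round(4))
E
```

```text
[ 0.64307159 -0.22070844  0.11394288] 0.00025189234129852653 -35.20385323262951 [ 0.0016 -0.      0.0859]
```

Call:
servo_tool(moves=[{"linear": [0.01, -0.12, 0], "twist": 0, "jaw": -1}, {"linear": [0, 0, 0.4], "twist": 0, "jaw": -1}, {"linear": [0, 0, 0.44], "twist": 0, "jaw": -1}, {"linear": [0, 0, 0], "twist": 0, "jaw": -1}, {"linear": [0, 0.04, 0], "twist": 0, "jaw": -1}, {"linear": [0, 0.04, 0], "twist": 0, "jaw": -1}, {"linear": [0, 0.03, 0], "twist": 0, "jaw": -1}, {"linear": [0, 0, 0], "twist": 0, "jaw": -1}])

```text
time_s: 8.55
position: [0.649, -0.2202, 0.0352]
tool_rot: [[0.818, -0.576, 0.004], [-0.576, -0.818, -0.002], [0.004, -0.001, -1.0]]
ft_force: [-0.7, 0.6, 0.7]
finger_gap: 0.0004
grasp_force: 0.0
```

```bash
python3 - <<'E'
from h import *
s=telemetry.sense();R=s['tool_rot'];print(s['position'],s['ft_force'],np.degrees(np.arctan2(R[1,0],R[0,0])),(R.T@(np.array([.6440,-.2215,.028])-s['position'])).round(4))
E
```

```text
[ 0.64899397 -0.22019335  0.03521507] [-0.70623927  0.55453003  0.71210637] -35.1437134838669 [-0.0034  0.0039  0.0072]
```

Call:
servo_tool(moves=[{"linear": [-0.03, 0, 0.07], "twist": 0, "jaw": -1}, {"linear": [0, 0.02, 0], "twist": 0, "jaw": -1}, {"linear": [0, 0.02, 0], "twist": 0, "jaw": -1}, {"linear": [0, 0, 0], "twist": 0, "jaw": -1}, {"linear": [0, 0, 0], "twist": 0, "jaw": -1}])

```text
time_s: 9.05
position: [0.6427, -0.22, 0.0251]
tool_rot: [[0.818, -0.575, -0.001], [-0.575, -0.818, 0.001], [-0.001, -0.0, -1.0]]
ft_force: [0.9, 2.3, -0.3]
finger_gap: 0.0006
grasp_force: 0.9
```

```bash
python3 - <<'E'
from h import *
s=telemetry.sense();R=s['tool_rot'];print(s['position'],s['ft_force'],np.degrees(np.arctan2(R[1,0],R[0,0])),(R.T@(np.array([.6440,-.2215,.028])-s['position'])).round(4))
E
```

```text
[ 0.642662   -0.21999373  0.0251015 ] [ 0.92922679  2.25909567 -0.29473286] -35.10348988592142 [ 0.002   0.0005 -0.0029]
```

Call:
servo_tool(moves=[{"linear": [0.03, -0.1, 0], "twist": 0, "jaw": -1}, {"linear": [0, 0, -0.5], "twist": 0, "jaw": -1}, {"linear": [0, 0, -0.5], "twist": 0, "jaw": -1}, {"linear": [0, 0, -0.5], "twist": 0, "jaw": -1}, {"linear": [-0.35, -0.33, 0], "twist": 0, "jaw": -1}, {"linear": [-0.35, -0.33, 0], "twist": 0, "jaw": 0}, {"linear": [-0.35, -0.33, 0], "twist": 0, "jaw": 0}, {"linear": [-0.35, -0.33, 0], "twist": 0, "jaw": 0}])

```text
time_s: 9.85
position: [0.6123, -0.0239, 0.1761]
tool_rot: [[0.818, -0.575, 0.001], [-0.575, -0.818, -0.001], [0.001, 0.0, -1.0]]
ft_force: [0.4, -0.2, -0.0]
finger_gap: 0.0213
grasp_force: 0.0
```

Call:
servo_tool(moves=[{"linear": [-0.35, -0.33, 0], "twist": 0, "jaw": 0}, {"linear": [-0.35, -0.33, 0], "twist": 0, "jaw": 0}, {"linear": [-0.35, -0.33, 0], "twist": 0, "jaw": 0}, {"linear": [-0.35, -0.33, 0], "twist": 0, "jaw": 0}, {"linear": [0, 0, 0], "twist": -0.29, "jaw": 0}, {"linear": [0, 0, 0], "twist": -0.29, "jaw": 0}, {"linear": [0, 0, 0], "twist": -0.29, "jaw": 0}, {"linear": [0, 0, 0], "twist": -0.29, "jaw": 0}])

```text
time_s: 10.65
position: [0.5741, 0.1636, 0.1758]
tool_rot: [[1.0, -0.026, 0.001], [-0.026, -1.0, -0.001], [0.001, 0.001, -1.0]]
ft_force: [-0.3, 0.1, -0.8]
finger_gap: 0.0472
grasp_force: 0.0
```

Call:
servo_tool(moves=[{"linear": [0, 0, 0], "twist": -0.29, "jaw": 0}, {"linear": [0, 0, 0], "twist": -0.29, "jaw": 0}, {"linear": [0, 0, 0], "twist": -0.29, "jaw": 0}, {"linear": [0, 0, 0], "twist": -0.29, "jaw": 0}, {"linear": [0, 0, 0], "twist": -0.29, "jaw": 0}, {"linear": [0, 0, 0], "twist": -0.29, "jaw": 0}, {"linear": [0, 0, 0], "twist": -0.29, "jaw": 0}, {"linear": [0, 0, 0], "twist": -0.29, "jaw": 0}])

```text
time_s: 11.45
position: [0.5742, 0.1632, 0.1758]
tool_rot: [[0.424, 0.906, 0.001], [0.906, -0.424, -0.001], [-0.0, 0.001, -1.0]]
ft_force: [0.1, -0.8, 0.6]
finger_gap: 0.0473
grasp_force: 0.0
```

```bash
cat > pin.py <<'E'
from h import *
def pin(d,zmid,box,thr=150,dz=.012,ztop=None):
    """bright steel pixels near height zmid inside world box -> axis ends by casting to top plane"""
    P=pts(d);x0,x1,y0,y1=box;g=d['image'].min(2)
    m=(g>thr)&(abs(P[...,2]-zmid)<dz)&(P[...,0]>x0)&(P[...,0]<x1)&(P[...,1]>y0)&(P[...,1]<y1)
    n,l,st,ce=cv2.connectedComponentsWithStats(m.astype(np.uint8));k=1+st[1:,4].argmax()
    v,u=np.nonzero(l==k);q=np.array([ray(d,a,b,zmid+.005 if ztop is None else ztop) for a,b in zip(u,v)])[:,:2]
    c=q.mean(0);w,V=np.linalg.eigh(np.cov((q-c).T));a=V[:,1]*(-1 if V[1,1]>0 else 1);t=(q-c)@a
    print('n',len(q),'tip',(c+a*t.max()).round(4),'tail',(c+a*t.min()).round(4),'len',np.ptp(t).round(4),'wid',np.ptp((q-c)@V[:,0]).round(4),'yaw',np.degrees(np.arctan2(a[1],a[0])).round(1),'z',np.median(P[l==k][:,2]).round(4))
E
python3 - <<'E'
from pin import *
import fix
s=telemetry.sense();R=s['tool_rot'];print(s['position'],s['finger_gap'],np.degrees(np.arctan2(R[1,0],R[0,0])))
box=(.53,.60,.09,.193)
pin(load('top') if 0 else dict(snap('top')),.029,box)
pin(snap('wrist','w2'),.029,box)
fix.fixture(load('top'),(.58,-.2))
E
```

```text
[0.5741874  0.16322454 0.17581389] 0.0472654325969457 64.94280729182796
n 94 tip [0.561  0.1116] tail [0.5698 0.1691] len 0.0581 wid 0.01 yaw -98.7 z 0.0339
n 788 tip [0.5628 0.1108] tail [0.5743 0.1931] len 0.0831 wid 0.0106 yaw -98.0 z 0.0342
c [ 0.5784 -0.2001] block [ 0.6071 -0.1009] ((0.05715255066752434, 0.054671674966812134), 75.30377197265625) dir(block->c) yaw -106.1
ears [(38.5, 23), (-33.7, 20), (109.8, 20), (-105.9, 21), (-177.6, 21)] notch [(66, 134), (69, 97), (72, 96), (75, 107), (78, 121), (81, 148)]
```

View pics/w2.png

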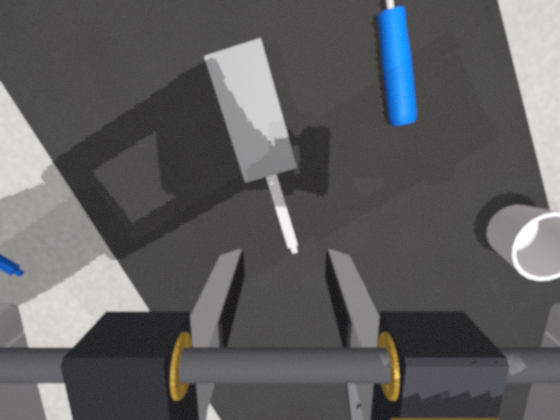

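The wrist view shows the steel pin from the holder's mouth at (270,178) to its stepped tip at (293,250), between the open fingers. The collar measures within 0.4° of square. Going in for the grasp.

Call:
servo_tool(moves=[{"linear": [0, 0, 0], "twist": -0.29, "jaw": 0}, {"linear": [0, 0, 0], "twist": -0.3, "jaw": 0}, {"linear": [0.087, -0.041, 0.3], "twist": 0, "jaw": 0}, {"linear": [0, 0, 0.4], "twist": 0, "jaw": 0}, {"linear": [0, 0, 0.4], "twist": 0, "jaw": 0}, {"linear": [0, 0, 0.2], "twist": 0, "jaw": 0}, {"linear": [0, 0, 0], "twist": 0, "jaw": 0}, {"linear": [0, 0, 0], "twist": 0, "jaw": 0}])

```text
time_s: 12.35
position: [0.5715, 0.1725, 0.0459]
tool_rot: [[0.149, 0.989, 0.0], [0.989, -0.149, -0.0], [-0.0, 0.0, -1.0]]
ft_force: [0.3, -0.0, 0.2]
finger_gap: 0.0472
grasp_force: 0.0
```

```bash
python3 - <<'E'
from pin import *
s=telemetry.sense();R=s['tool_rot'];print(s['position'],s['finger_gap'],np.degrees(np.arctan2(R[1,0],R[0,0])),(R.T@(np.array([.5714,.1724,.0255])-s['position'])).round(4))
pin(snap('wrist'),.029,(.53,.60,.09,.193))
E
```

```text
[0.57153629 0.17246313 0.04587142] 0.047203584332484914 81.40503754881938 [-0.0001 -0.0001  0.0204]
n 1769 tip [0.5625 0.1121] tail [0.5742 0.1906] len 0.0794 wid 0.0098 yaw -98.5 z 0.0342
```

Call:
servo_tool(moves=[{"linear": [0, 0, 0.1], "twist": 0, "jaw": 0}, {"linear": [0, 0, 0.105], "twist": 0, "jaw": 0}, {"linear": [0, 0, 0], "twist": 0, "jaw": -1}, {"linear": [0, 0, 0], "twist": 0, "jaw": -1}, {"linear": [0, 0, 0], "twist": 0, "jaw": -1}, {"linear": [0, 0, 0], "twist": 0, "jaw": -1}, {"linear": [0, 0, 0], "twist": 0, "jaw": -1}, {"linear": [0, 0, 0], "twist": 0, "jaw": -1}])

```text
time_s: 13.2
position: [0.5712, 0.1724, 0.0253]
tool_rot: [[0.148, 0.989, 0.0], [0.989, -0.148, 0.0], [0.0, 0.0, -1.0]]
ft_force: [-0.4, 0.8, 0.5]
finger_gap: 0.0097
grasp_force: 30.0
```

Call:
servo_tool(moves=[{"linear": [0, 0, -0.02], "twist": 0, "jaw": -1}, {"linear": [-0.05, 0, 0], "twist": 0, "jaw": -1}, {"linear": [-0.15, 0, 0], "twist": 0, "jaw": -1}, {"linear": [0, 0, 0], "twist": 0, "jaw": -1}])

```text
time_s: 13.6
position: [0.5673, 0.1505, 0.0265]
tool_rot: [[0.15, 0.989, -0.001], [0.989, -0.15, -0.001], [-0.001, -0.001, -1.0]]
ft_force: [0.1, -0.4, -1.0]
finger_gap: 0.0098
grasp_force: 30.0
```

Call:
servo_tool(moves=[{"linear": [-0.3, 0, 0], "twist": 0, "jaw": -1}, {"linear": [-0.3, 0, 0], "twist": 0, "jaw": -1}, {"linear": [-0.3, 0, 0], "twist": 0, "jaw": -1}, {"linear": [-0.2, 0, 0], "twist": 0, "jaw": -1}, {"linear": [0, -0.15, 0], "twist": 0, "jaw": -1}, {"linear": [0, 0, 0], "twist": 0, "jaw": -1}])

```text
time_s: 14.2
position: [0.5349, 0.0452, 0.0263]
tool_rot: [[0.15, 0.989, -0.003], [0.989, -0.15, 0.0], [-0.0, -0.003, -1.0]]
ft_force: [0.0, -0.5, -1.4]
finger_gap: 0.0094
grasp_force: 30.0
```

```bash
python3 - <<'E'
from pin import *
s=telemetry.sense();print(s['position'],s['finger_gap'],s['ft_force'],s['torque'])
d=snap('side','s3');d=snap('wrist')
m=pts(d);
P=pts(s:=d);g=d['image'].min(2)
m=(g>150)&(abs(P[...,2]-.03)<.03)&(P[...,0]>.5)&(P[...,0]<.6)&(P[...,1]>-.04)&(P[...,1]<.2)
for y in np.arange(-.04,.2,.02):
    k=m&(abs(P[...,1]-y)<.01)
    if k.sum()>5: print(y.round(3),P[k].mean(0).round(4),k.sum())
E
```

```text
[0.53485289 0.0452209  0.02634714] 0.009449683351418959 [ 0.03259423 -0.47621286 -1.37812497] [-0.09303118  0.04753737  0.01726947]
-0.02 [ 0.5216 -0.0197  0.0022] 43
0.0 [0.5305 0.0026 0.0325] 390
0.02 [0.5329 0.0201 0.0357] 563
0.04 [0.5356 0.0403 0.0354] 597
0.06 [0.5383 0.0565 0.0419] 1522
0.08 [0.5415 0.0802 0.0349] 717
0.1 [0.5445 0.1002 0.0341] 801
0.12 [0.5477 0.1202 0.0349] 889
0.14 [0.5507 0.1402 0.0333] 1006
0.16 [0.5535 0.1603 0.0331] 1109
0.18 [0.555  0.1749 0.0143] 130
```

View pics/s3.png

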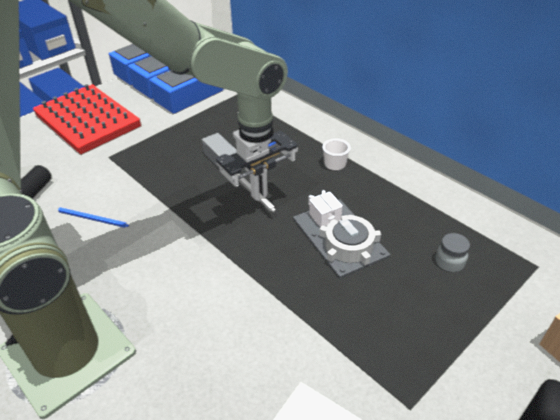

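The side view shows the pin held clear of the holder, its tip at (270,208). It is level within 2 mm, so I'm lowering it.

Call:
servo_tool(moves=[{"linear": [0, 0, 0.1], "twist": 0, "jaw": -1}, {"linear": [0, 0, 0.06], "twist": 0, "jaw": -1}, {"linear": [0, 0, 0.03], "twist": 0, "jaw": -1}, {"linear": [0, 0, 0.02], "twist": 0, "jaw": -1}, {"linear": [0, 0, 0], "twist": 0, "jaw": -1}, {"linear": [0, 0, 0], "twist": 0, "jaw": -1}])

```text
time_s: 14.9
position: [0.5371, 0.046, 0.006]
tool_rot: [[0.148, 0.989, 0.0], [0.989, -0.148, -0.0], [-0.0, 0.0, -1.0]]
ft_force: [0.5, 1.0, -1.2]
finger_gap: 0.0097
grasp_force: 30.0
```

Call:
servo_tool(moves=[{"linear": [0, 0, 0.02], "twist": 0, "jaw": -1}, {"linear": [0, 0, 0], "twist": 0, "jaw": -1}, {"linear": [0, 0, 0], "twist": 0, "jaw": -0.5}, {"linear": [0, 0, 0], "twist": 0, "jaw": -0.3}, {"linear": [0, 0, 0], "twist": 0, "jaw": -0.3}, {"linear": [0, 0, -0.2], "twist": 0, "jaw": -0.3}, {"linear": [0, 0, -0.4], "twist": 0, "jaw": -0.3}])

```text
time_s: 15.6
position: [0.5335, 0.0461, 0.0614]
tool_rot: [[0.148, 0.989, -0.008], [0.989, -0.148, 0.001], [-0.001, -0.008, -1.0]]
ft_force: [1.4, -0.2, 0.3]
finger_gap: 0.0325
grasp_force: 0.0
```

Call:
servo_tool(moves=[{"linear": [0.3, 0, 0], "twist": 0, "jaw": -0.3}, {"linear": [0.3, 0, 0], "twist": 0, "jaw": -0.3}, {"linear": [0.23, 0, 0], "twist": 0, "jaw": -0.3}, {"linear": [0, 0, 0], "twist": 0, "jaw": -0.3}, {"linear": [0, 0, 0], "twist": 0, "jaw": -0.3}])

```text
time_s: 16.1
position: [0.5491, 0.128, 0.0639]
tool_rot: [[0.147, 0.989, -0.0], [0.989, -0.147, -0.001], [-0.001, -0.0, -1.0]]
ft_force: [-0.5, -0.8, -0.2]
finger_gap: 0.0327
grasp_force: 0.0
```

```bash
python3 - <<'E'
from pin import *
s=telemetry.sense();R=s['tool_rot'];print(s['position'],s['finger_gap'],np.degrees(np.arctan2(R[1,0],R[0,0])))
b=(.5,.6,-.05,.187)
d=snap('wrist','w4');pin(d,.007,b,130)
P=pts(d);z=P[...,2];m=(z>.009)&(z<.016)&(P[...,0]>.5)&(P[...,0]<.59)&(P[...,1]>-.04)&(P[...,1]<.187);print(m.sum(),cv2.minAreaRect(P[m][:,:2].astype(np.float32)))
pin(snap('top'),.007,b,130)
E
```

```text
[0.54911117 0.12802492 0.06390916] 0.03266924089290251 81.56560879274845
n 2570 tip [0.5352 0.0326] tail [0.5559 0.1719] len 0.1408 wid 0.0113 yaw -98.4 z 0.0122
2418 ((0.5421290397644043, 0.07740887254476547), (0.18996311724185944, 0.010020644403994083), 81.67462921142578)
n 318 tip [ 0.5274 -0.016 ] tail [0.549  0.1296] len 0.1472 wid 0.0137 yaw -98.5 z 0.0108
```

View pics/w4.png

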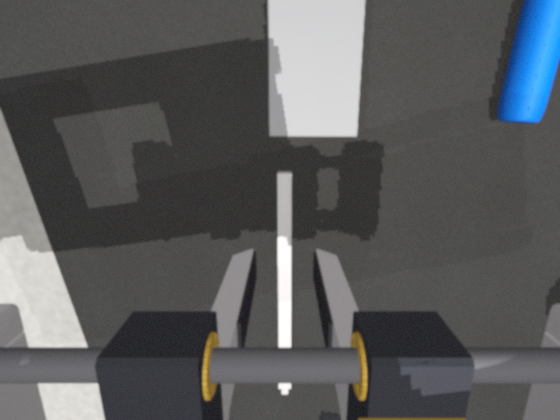

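The wrist view shows the pin flat on the mat, its tail at (285,172) and tip at (284,390), centred between the fingers. The grasp point is about 44 mm from the tail.

Call:
servo_tool(moves=[{"linear": [0, 0, 0.3], "twist": 0, "jaw": -0.3}, {"linear": [0, 0, 0.2], "twist": 0, "jaw": -0.3}, {"linear": [0, 0, 0.08], "twist": 0, "jaw": -0.3}, {"linear": [0, 0, 0.01], "twist": 0, "jaw": -0.3}, {"linear": [0, 0, 0], "twist": 0, "jaw": -0.3}])

```text
time_s: 16.7
position: [0.5498, 0.1275, 0.0054]
tool_rot: [[0.149, 0.989, 0.001], [0.989, -0.149, -0.0], [0.0, 0.001, -1.0]]
ft_force: [0.6, 0.6, 0.7]
finger_gap: 0.0327
grasp_force: 0.0
```

Call:
servo_tool(moves=[{"linear": [0, 0, 0], "twist": 0, "jaw": -1}, {"linear": [0, 0, 0], "twist": 0, "jaw": -1}, {"linear": [0, 0, 0], "twist": 0, "jaw": -1}, {"linear": [0, 0, 0], "twist": 0, "jaw": -1}, {"linear": [0, 0, 0], "twist": 0, "jaw": -1}])

```text
time_s: 17.2
position: [0.5498, 0.1281, 0.0057]
tool_rot: [[0.148, 0.989, 0.001], [0.989, -0.148, 0.0], [0.0, 0.001, -1.0]]
ft_force: [-0.5, -0.1, 4.3]
finger_gap: 0.0097
grasp_force: 30.0
```

Call:
servo_tool(moves=[{"linear": [0, 0, -0.1], "twist": 0, "jaw": -1}, {"linear": [0, 0, -0.24], "twist": 0, "jaw": -1}, {"linear": [-0.032, 0.3, 0], "twist": 0, "jaw": -1}, {"linear": [-0.032, 0.3, 0], "twist": 0, "jaw": -1}, {"linear": [-0.032, 0.3, 0], "twist": 0, "jaw": -1}, {"linear": [-0.032, 0.3, 0], "twist": 0, "jaw": -1}, {"linear": [0, 0, 0], "twist": 0.265, "jaw": -1}, {"linear": [0, 0, 0], "twist": 0, "jaw": -1}])

```text
time_s: 18.0
position: [0.6664, 0.0973, 0.0387]
tool_rot: [[0.278, 0.961, -0.001], [0.961, -0.278, 0.0], [-0.0, -0.001, -1.0]]
ft_force: [-0.7, 0.1, -1.1]
finger_gap: 0.0094
grasp_force: 30.0
```

```bash
python3 - <<'E'
from pin import *
import fix
s=telemetry.sense();R=s['tool_rot'];print(s['position'],s['finger_gap'],np.degrees(np.arctan2(R[1,0],R[0,0])),s['ft_force'])
d=snap('wrist','w5');fix.fixture(d,(.58,-.2))
fix.fixture(snap('top'),(.58,-.2))
P=pts(d);p=s['position'];x=R[:,0];y=R[:,1]
t=(P-p)@x;w=(P-p)@y;z=P[...,2]
for a in np.arange(-.15,.05,.02):
    k=(abs(t-a)<.01)&(abs(w)<.015)&(z>.02)&(z<.07)
    if k.sum()>5: print(a.round(3),'lat',w[k].mean().round(4),'ztop',np.median(z[k]).round(4),k.sum())
k=(abs(w)<.015)&(z>.02)&(z<.07)&(t<-.05);print('tip t',np.percentile(t[k],[0,1,2]))
E
```

```text
[0.66640046 0.09727476 0.03872358] 0.009413015277329028 73.87018048353441 [-0.74961125  0.0993293  -1.06328559]Traceback (most recent call last):
  File "<stdin>", line 4, in <module>
  File "fix.py", line 18, in fixture
    n,l,st,ce=cv2.connectedComponentsWithStats(m);k=1+st[1:,4].argmax()
                                                      ~~~~~~~~~~~~~~~^^
ValueError: attempt to get argmax of an empty sequence
```

View pics/w5.png

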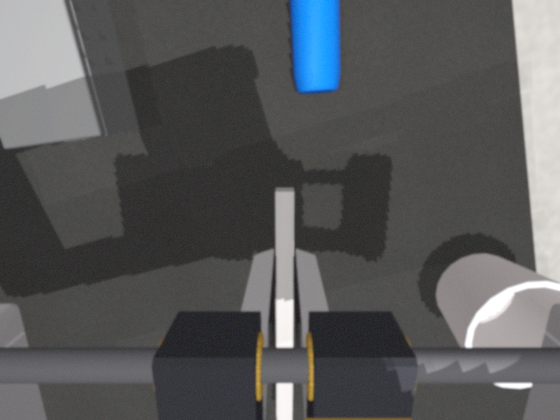

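```bash
python3 - <<'E'
from pin import *
import fix
d=snap('top');s=snap('side')
try: fix.fixture(d,(.58,-.2))
except Exception as e: print(e)
b=(.56,.70,-.06,.08)
for q in(d,s):
    try: pin(q,.04,(.56,.72,-.055,.085),140)
    except Exception as e: print(e)
a=cv2.resize(d['image'][110:215,250:390,::-1],None,fx=4,fy=4,interpolation=cv2.INTER_CUBIC)[:,:400]
e=cv2.resize(s['image'][150:250,270:370,::-1],None,fx=4,fy=4,interpolation=cv2.INTER_CUBIC)
c=np.zeros((420,800,3),np.uint8);c[:,:400]=a;c[:400,400:]=e;cv2.imwrite('pics/crop5.png',c)
E
```

```text
c [ 0.5785 -0.2001] block [ 0.6075 -0.1012] ((0.0566154383122921, 0.05402221530675888), 73.99307250976562) dir(block->c) yaw -106.3
ears [(38.1, 21), (-33.7, 20), (109.9, 21), (-105.4, 19), (-178.2, 23)] notch [(66, 131), (69, 91), (72, 89), (75, 97), (78, 109), (81, 134)]
n 234 tip [ 0.6239 -0.0421] tail [0.66   0.0816] len 0.1288 wid 0.0105 yaw -106.3 z 0.0431
n 187 tip [ 0.6192 -0.0461] tail [0.6586 0.0847] len 0.1367 wid 0.0138 yaw -106.8 z 0.0429
```

View pics/crop5.png

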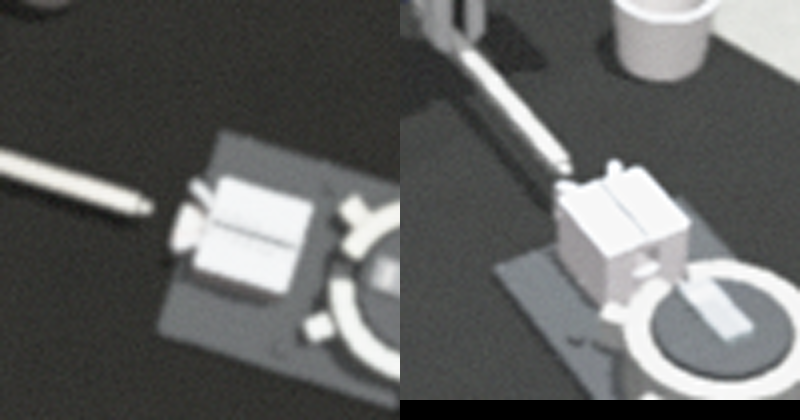

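The crop shows the pin tip at (150,208), in line with the slot's dark line at (210,222)→(295,243). By the numbers it is within 1 mm and 0.3°. I'll check the tip height.

```bash
python3 - <<'E'
from h import *
for n in('top','side'):
    d=load(n);P=pts(d);g=d['image'].min(2);q=P-np.array([.5795,-.2005,0]);t=q[...,0]*.278+q[...,1]*.961;w=q[...,0]*.961-q[...,1]*.278
    for a in np.arange(.16,.28,.02):
        k=(abs(t-a)<.01)&(abs(w)<.008)&(P[...,2]>.02)&(g>140);print(n,a.round(2),np.median(P[k][:,2]).round(4),np.percentile(P[k][:,2],90).round(4),k.sum())
    k=(t>.077)&(t<.128)&(abs(w)<.025)&(P[...,2]>.05);print('block top',np.median(P[k][:,2]))
E
```

```text
top 0.16 0.0412 0.0415 5
top 0.18 0.043 0.045 35
top 0.2 0.043 0.0451 37
top 0.22 0.0429 0.0446 39
top 0.24 0.044 0.0454 38
top 0.26 0.4289 0.4342 82
top 0.28 0.4172 0.4194 196
block top 0.0584530878544699
side 0.16 0.0407 0.0436 7
side 0.18 0.042 0.0451 30
side 0.2 0.0429 0.0453 29
side 0.22 0.0428 0.0449 30
side 0.24 0.0428 0.0451 26
side 0.26 0.0446 0.433 42
side 0.28 0.1811 0.2199 51
block top 0.058049906993523415
```

Call:
servo_tool(moves=[{"linear": [0, 0, -0.03], "twist": 0, "jaw": -1}, {"linear": [-0.1, 0, 0], "twist": 0, "jaw": -1}, {"linear": [-0.1, 0, 0], "twist": 0, "jaw": -1}, {"linear": [-0.1, 0, 0], "twist": 0, "jaw": -1}, {"linear": [-0.1, 0, 0], "twist": 0, "jaw": -1}, {"linear": [-0.1, 0, 0], "twist": 0, "jaw": -1}, {"linear": [0, 0, 0], "twist": 0, "jaw": -1}])

```text
time_s: 18.85
position: [0.6517, 0.0478, 0.0419]
tool_rot: [[0.279, 0.96, -0.0], [0.96, -0.279, -0.0], [-0.001, -0.0, -1.0]]
ft_force: [-0.1, 0.1, -1.8]
finger_gap: 0.01
grasp_force: 30.0
```

Call:
servo_tool(moves=[{"linear": [-0.1, 0, 0], "twist": 0, "jaw": -1}, {"linear": [0, 0, 0], "twist": 0, "jaw": -1}])

```text
time_s: 19.05
position: [0.6492, 0.0389, 0.0419]
tool_rot: [[0.278, 0.961, -0.0], [0.961, -0.278, -0.0], [-0.001, -0.0, -1.0]]
ft_force: [0.4, 0.5, -1.4]
finger_gap: 0.0098
grasp_force: 30.0
```

Call:
servo_tool(moves=[{"linear": [-0.1, 0, 0], "twist": 0, "jaw": -1}, {"linear": [-0.1, 0, 0], "twist": 0, "jaw": -1}, {"linear": [-0.1, 0, 0], "twist": 0, "jaw": -1}, {"linear": [0, 0, 0], "twist": 0, "jaw": -1}])

```text
time_s: 19.45
position: [0.6407, 0.0095, 0.0419]
tool_rot: [[0.279, 0.96, -0.0], [0.96, -0.279, -0.0], [-0.0, -0.0, -1.0]]
ft_force: [-0.7, -0.6, -0.9]
finger_gap: 0.0097
grasp_force: 30.0
```

Call:
servo_tool(moves=[{"linear": [-0.1, 0, 0], "twist": 0, "jaw": -1}, {"linear": [-0.1, 0, 0], "twist": 0, "jaw": -1}, {"linear": [-0.1, 0, 0], "twist": 0, "jaw": -1}, {"linear": [0, 0, 0], "twist": 0, "jaw": -1}])

```text
time_s: 19.85
position: [0.6324, -0.0192, 0.0419]
tool_rot: [[0.279, 0.96, -0.0], [0.96, -0.279, -0.0], [-0.0, -0.0, -1.0]]
ft_force: [0.5, 0.9, -0.6]
finger_gap: 0.0096
grasp_force: 30.0
```

```bash
python3 - <<'E'
from h import *
import fix
s=telemetry.sense();print(s['position'],(s['position'][:2]-[.580,-.201])@[.278,.961],s['ft_force'])
d=snap('top')
try: fix.fixture(d,(.58,-.2))
except Exception as e: print(e)
def marker(d):
    g=d['image'].min(2);K=d['mtx'];v,u=np.mgrid[:420,:560]
    T=d['cam_to_world'];r=np.stack([(u-K[0,2])/K[0,0],(v-K[1,2])/K[1,1],np.ones_like(u)],-1)@T[:3,:3].T
    q=T[:3,3]+r*((.054-T[2,3])/r[...,2])[...,None]-np.array([.579,-.2005,0]);t=-(q[...,0]*.278+q[...,1]*.961);w=q[...,0]*.961-q[...,1]*.278
    print('marker',[(round(a*1e3),int(g[(abs(t-a)<.0025)&(abs(w)<.006)].mean())) for a in np.arange(-.04,.04,.004)])
marker(d)
E
```

```text
[ 0.63239684 -0.01924089  0.0419488 ] 0.18923682334189534 [ 0.53266292  0.87514441 -0.61753497]
c [ 0.5786 -0.2   ] block [ 0.6072 -0.1022] ((0.054526083171367645, 0.05402221530675888), 73.99307250976562) dir(block->c) yaw -106.3
ears [(38.1, 21), (-33.9, 20), (73.0, 9), (109.8, 19), (-105.7, 20), (-177.8, 22)] notch [(66, 131), (69, 115), (72, 148), (81, 167)]
marker [(-40, 84), (-36, 95), (-32, 125), (-28, 171), (-24, 204), (-20, 207), (-16, 185), (-12, 181), (-8, 181), (-4, 180), (0, 181), (4, 179), (8, 181), (12, 179), (16, 157), (20, 115), (24, 112), (28, 112), (32, 111), (36, 126)]
```

Call:
servo_tool(moves=[{"linear": [-0.07, 0, 0], "twist": 0, "jaw": -1}, {"linear": [-0.05, 0, 0], "twist": 0, "jaw": -1}, {"linear": [-0.04, 0, 0], "twist": 0, "jaw": -1}, {"linear": [0, 0, 0], "twist": 0, "jaw": -1}])

```text
time_s: 20.3
position: [0.6284, -0.033, 0.042]
tool_rot: [[0.278, 0.961, 0.0], [0.961, -0.278, 0.001], [0.001, 0.0, -1.0]]
ft_force: [0.2, 1.3, -1.6]
finger_gap: 0.0093
grasp_force: 30.0
```

Call:
servo_tool(moves=[{"linear": [-0.03, 0, 0], "twist": 0, "jaw": -1}, {"linear": [-0.03, 0, 0], "twist": 0, "jaw": -1}, {"linear": [0, 0, 0], "twist": 0, "jaw": -1}])

```text
time_s: 20.6
position: [0.6267, -0.0386, 0.042]
tool_rot: [[0.277, 0.961, 0.0], [0.961, -0.277, 0.0], [0.001, 0.0, -1.0]]
ft_force: [0.7, 3.5, -1.2]
finger_gap: 0.0096
grasp_force: 30.0
```

Call:
servo_tool(moves=[{"linear": [-0.02, 0, 0], "twist": 0, "jaw": -1}, {"linear": [0, 0, 0], "twist": 0, "jaw": -1}])

```text
time_s: 20.8
position: [0.6261, -0.0407, 0.042]
tool_rot: [[0.277, 0.961, 0.0], [0.961, -0.277, 0.0], [0.0, -0.0, -1.0]]
ft_force: [2.1, 4.9, -1.1]
finger_gap: 0.0097
grasp_force: 30.0
```

Call:
servo_tool(moves=[{"linear": [-0.02, 0, 0], "twist": 0, "jaw": -1}, {"linear": [0, 0, 0], "twist": 0, "jaw": -1}])

```text
time_s: 21.0
position: [0.6255, -0.0428, 0.0419]
tool_rot: [[0.277, 0.961, -0.0], [0.961, -0.277, -0.0], [-0.0, -0.0, -1.0]]
ft_force: [0.1, 3.0, -1.4]
finger_gap: 0.0092
grasp_force: 30.0
```

Call:
servo_tool(moves=[{"linear": [-0.015, 0, 0], "twist": 0, "jaw": -1}, {"linear": [0, 0, 0], "twist": 0, "jaw": -1}])

```text
time_s: 21.2
position: [0.6254, -0.0434, 0.042]
tool_rot: [[0.278, 0.961, 0.001], [0.961, -0.278, 0.001], [0.001, 0.0, -1.0]]
ft_force: [2.0, 5.3, -0.1]
finger_gap: 0.0096
grasp_force: 30.0
```

```bash
python3 - <<'E'
from h import *
s=telemetry.sense();print(s['position'],(s['position'][:2]-[.580,-.201])@[.278,.961],s['ft_force'])
d=snap('top')
g=d['image'].min(2);K=d['mtx'];v,u=np.mgrid[:420,:560]
T=d['cam_to_world'];r=np.stack([(u-K[0,2])/K[0,0],(v-K[1,2])/K[1,1],np.ones_like(u)],-1)@T[:3,:3].T
q=T[:3,3]+r*((.054-T[2,3])/r[...,2])[...,None]-np.array([.579,-.2005,0]);t=-(q[...,0]*.278+q[...,1]*.961);w=q[...,0]*.961-q[...,1]*.278
print('marker',[(round(a*1e3),int(g[(abs(t-a)<.0025)&(abs(w)<.006)].mean())) for a in np.arange(-.04,.04,.004)])
E
```

```text
[ 0.62536285 -0.04343054  0.04200116] 0.1640351248952508 [ 2.01324084  5.33736148 -0.1198968 ]
marker [(-40, 181), (-36, 118), (-32, 128), (-28, 170), (-24, 183), (-20, 182), (-16, 184), (-12, 204), (-8, 213), (-4, 186), (0, 182), (4, 181), (8, 183), (12, 180), (16, 157), (20, 116), (24, 113), (28, 113), (32, 112), (36, 128)]
```

Call:
servo_tool(moves=[{"linear": [-0.015, 0, 0], "twist": 0, "jaw": -1}, {"linear": [0, 0, 0], "twist": 0, "jaw": -1}])

```text
time_s: 21.45
position: [0.6254, -0.0436, 0.0421]
tool_rot: [[0.278, 0.961, 0.002], [0.961, -0.278, 0.004], [0.004, 0.0, -1.0]]
ft_force: [2.7, 8.3, -0.7]
finger_gap: 0.0099
grasp_force: 30.0
```

Call:
servo_tool(moves=[{"linear": [-0.01, 0, 0], "twist": 0, "jaw": -1}, {"linear": [0, 0, 0], "twist": 0, "jaw": -1}])

```text
time_s: 21.65
position: [0.6253, -0.0437, 0.0422]
tool_rot: [[0.278, 0.961, 0.002], [0.961, -0.278, 0.005], [0.005, 0.001, -1.0]]
ft_force: [2.8, 11.4, -0.8]
finger_gap: 0.0094
grasp_force: 30.0
```

Call:
servo_tool(moves=[{"linear": [-0.015, 0, 0], "twist": 0, "jaw": -1}, {"linear": [0, 0, 0], "twist": 0, "jaw": -1}, {"linear": [0, 0, 0.015], "twist": 0, "jaw": -1}, {"linear": [0, 0, 0.015], "twist": 0, "jaw": -1}, {"linear": [0, 0, 0], "twist": 0, "jaw": -1}])

```text
time_s: 22.15
position: [0.6253, -0.0437, 0.0393]
tool_rot: [[0.278, 0.961, 0.003], [0.961, -0.278, 0.007], [0.007, 0.001, -1.0]]
ft_force: [3.4, 13.7, -0.6]
finger_gap: 0.0094
grasp_force: 30.0
```

Call:
servo_tool(moves=[{"linear": [0, 0, 0], "twist": 0, "jaw": -0.6}, {"linear": [0, 0, 0], "twist": 0, "jaw": -0.3}, {"linear": [0, 0, 0], "twist": 0, "jaw": -0.3}, {"linear": [0, 0, 0], "twist": 0, "jaw": -0.3}, {"linear": [0.03, 0, -0.2], "twist": 0, "jaw": -0.3}, {"linear": [0, 0, -0.4], "twist": 0, "jaw": -0.3}, {"linear": [0.2, 0, -0.4], "twist": 0, "jaw": -0.3}, {"linear": [0.4, 0, -0.2], "twist": 0, "jaw": -0.3}])

```text
time_s: 22.95
position: [0.6437, 0.0097, 0.1636]
tool_rot: [[0.282, 0.959, 0.006], [0.959, -0.282, -0.003], [-0.001, 0.007, -1.0]]
ft_force: [1.3, -0.1, 0.5]
finger_gap: 0.0334
grasp_force: 0.0
```

Call:
servo_tool(moves=[{"linear": [0.4, 0, 0], "twist": 0, "jaw": -0.3}, {"linear": [0.4, 0, 0], "twist": 0, "jaw": -0.3}, {"linear": [0, 0, 0], "twist": 0, "jaw": -0.3}, {"linear": [0, 0, 0], "twist": 0, "jaw": -0.3}])

```text
time_s: 23.35
position: [0.6635, 0.0896, 0.1586]
tool_rot: [[0.276, 0.961, -0.001], [0.961, -0.276, -0.001], [-0.001, -0.0, -1.0]]
ft_force: [-1.3, 0.1, -0.4]
finger_gap: 0.0326
grasp_force: 0.0
```

```bash
python3 - <<'E'
from pin import *
import fix
d=snap('top');e=snap('side')
try: fix.fixture(d,(.58,-.2))
except Exception as x: print(x)
for q in(d,e):
    try: pin(q,.038,(.56,.70,-.062,.085),140)
    except Exception as x: print(x)
g=d['image'].min(2);K=d['mtx'];v,u=np.mgrid[:420,:560]
T=d['cam_to_world'];r=np.stack([(u-K[0,2])/K[0,0],(v-K[1,2])/K[1,1],np.ones_like(u)],-1)@T[:3,:3].T
q=T[:3,3]+r*((.054-T[2,3])/r[...,2])[...,None]-np.array([.579,-.2005,0]);t=-(q[...,0]*.278+q[...,1]*.961);w=q[...,0]*.961-q[...,1]*.278
print('marker',[(round(a*1e3),int(g[(abs(t-a)<.0025)&(abs(w)<.006)].mean())) for a in np.arange(-.04,.04,.004)])
a=cv2.resize(d['image'][110:215,250:400,::-1],None,fx=2.66,fy=4,interpolation=cv2.INTER_CUBIC)[:,:399]
b=cv2.resize(e['image'][140:280,280:400,::-1],(400,420),interpolation=cv2.INTER_CUBIC)
c=np.hstack([a,b]);cv2.imwrite('pics/end.png',c)
print(telemetry.sense()['position'],ray(d,261,95,.055))
E
```

```text
c [ 0.5786 -0.2001] block [ 0.6075 -0.1012] ((0.0566154383122921, 0.05402221530675888), 73.99307250976562) dir(block->c) yaw -106.3
ears [(38.2, 21), (-33.7, 20), (73.1, 17), (109.9, 21), (-105.5, 19), (-178.2, 23)] notch [(66, 149)]
n 123 tip [ 0.6176 -0.0634] tail [ 0.6369 -0.0008] len 0.0655 wid 0.0128 yaw -107.1 z 0.0423
n 92 tip [ 0.618  -0.0593] tail [0.6351 0.0007] len 0.0624 wid 0.0134 yaw -106.0 z 0.0422
marker [(-40, 167), (-36, 110), (-32, 126), (-28, 168), (-24, 180), (-20, 180), (-16, 183), (-12, 202), (-8, 211), (-4, 185), (0, 181), (4, 178), (8, 181), (12, 179), (16, 156), (20, 115), (24, 112), (28, 111), (32, 111), (36, 126)]
[0.66327587 0.08812608 0.15853233] [0.77984734 0.02338056 0.055     ]
```

View pics/end.png

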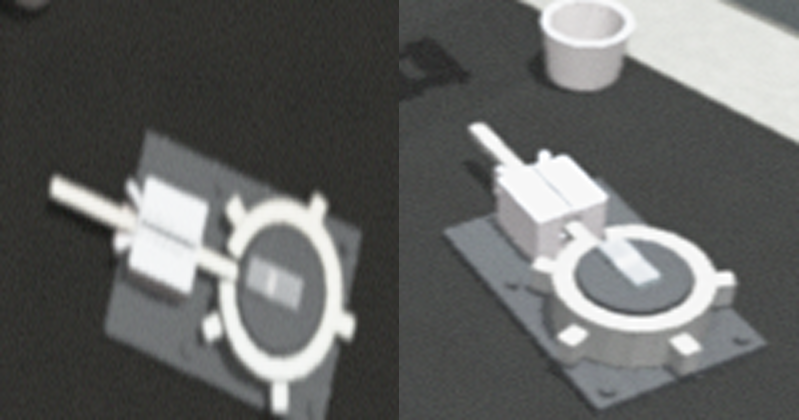

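The final view shows the pin running through the block and into the notch, its tail at (55,188). The tail sits 208 mm from the collar axis, which is the home position. The marker has moved about 12 mm, the collar hasn't shifted, and the arm is clear.

```bash
python3 -c "
from station import hand_in
print(hand_in())"
```

```text
the job is handed in; nothing more can be done
None
```

I handed the job in at about 23 s of robot time: the collar's notch is within about 0.5° of the slot, the pin is home with the catch pressed its full 12 mm or so, and the arm stayed clear of the cup, tin and screwdriver.

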